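# Load the photometer filters and hold its spring shutter open

## Robot

A 6-joint arm with a two-finger parallel gripper is mounted at the origin on the work surface. World frame = base frame: x ahead of the robot, y to its left, z up, the work surface at z = 0. Lengths are in m, angles in degrees, forces in N, time in s.
With the tool pointing down it reaches from about 0.225 to 0.725 m from the base axis. Payload 3.1 kg.
Tool frame: the origin (TCP) lies at the very end of the fingers, on their centre line; the grasp point (between the pads) lies 19 mm behind it; z points along the fingers, y is the line along which they close (so a half turn about z gives the same grasp; the last joint's range is limited). The gripper opens to 85 mm and grips with 20 to 120 N. Pads are 22 mm wide; open, the fingers measure 114 mm over their backs; the gripper's body (76 mm by 85 mm) begins 54 mm behind the grasp point. The pads swing forward as they close: fully open they stand 13 mm farther back than shut.
Start: joints at [-73.27, 2.75, 5.684, 92.934, 0, 82.678], TCP at [0.214, -0.479, 0.231] pointing down, gripper open.
Joint ranges: [-166.93, 166.93], [-56.73, 111.36], [-69.38, 81.34], [-121.58, 131.49], [-85.45, 84.26], [-180, 180]. Speed limits (degrees/s): [159.86, 159.86, 180, 180, 180, 180].

## Interface

Orientations are given as [roll, pitch, yaw] about the fixed x, y, z axes, in that order (R = Rz(yaw) Ry(pitch) Rx(roll)).
In Python, from cell import r gives the robot as it stands.
- The arm moves only by the tool carry_out, never from a script. Its argument "rows" is a list of rows, each a list of 7 numbers: the shift along the tool's x, y, z each as a share of 0.5 m, from -1 to 1, then the turn, a rotation vector about the tool's x, y, z each as a share of 180 degrees, from -1 to 1, then the closure, from -1 (fully open) to 1 (shut), so that 0 is half open. A call has exactly 5 rows; each row is the pose to reach, as a shift and turn from the pose commanded when the call began, along the tool's axes at that moment, turning the shorter way round; what a row does not reach only later rows make up. A row lasts 1/10 s, in which the tool goes at most 50 mm and 8.59 degrees, less where a joint would pass 70% of its speed; a pose out of reach is approached as far as the arm can. A call with a number of a shift or a turn outside -1 to 1 is refused whole. A call with a gripper value outside its range is refused whole. The fingers move at their own pace and stop on an object; the grip force is fixed at half the most. Time passes only in rows, so rows that repeat a pose let the fingers close, or fill a call up. It gives the time, the measured TCP pose, the force, the opening and the grip force at its end, in the units of the state.
- r.state(): the state, without advancing time (a new reading comes with each control period).
- r.camera(name): name is "scene" or "top"; returns the picture (420x560x3 uint8, red, green, blue); there is no depth.
- r.camera_params(name): a dict with "mtx" (3x3 intrinsics, pixels), "position" and "orientation" of the camera in the world. Camera axes: x right, y down, z forward; pixel columns grow to the right and rows downward; lengths in m; the calibration is good to about 2 mm. A picture is of the moment at which its call begins. camera_params takes no time and is no camera call.
- r.close_job(): hands the job in; it is judged then, once.
The state is a dict: "clock": time; "joint_pos": joint angles; "qd": joint speeds; "joint_torque": joint torques, N m; "eef_pos": TCP position; "eef_rot": TCP orientation; "contact_force": force on the tool from outside, world axes, zero at the start; "torque": the same for the moment, N m; "width": finger opening in m; "grip_force": force on a finger pad.
Only numpy, scipy, OpenCV 4.12 (cv2) and the standard library are available. Lean on these libraries where they do the work, as an engineer would, in place of code of your own. Each camera call takes 0.05 s, during which the arm holds its last target. There are 200 camera calls.

## Task

Take the two framed glass filter plates (the ones with a window and a narrow tab on top) out of the wooden stand and stand each one upright, fully down, in a slot of its own in the photometer's filter rack; any two of the three slots will do. Then, with both plates standing free, pull the spring-return shutter knob at the front of the photometer straight out until the brass collar on its rod is over the black line on the tongue below it, and finish while still holding the knob there for the reading, because the shutter springs shut when let go. Leave the plain plate without a window in the stand, and do not disturb anything else on the bench.

Things in the scene. Friction and masses are not known exactly. Their poses are not given: they have to be found in the camera images.
- photometer: Blue-grey bench photometer, fixed, 230 x 380 x 135 mm. Origin on the bench under the middle of its filter rack; x away from its front, y to the lamp, z up. Front face at x = -85 mm. Chassis top z = 48; lamp and shutter housing from y = 78, detector housing beyond y = -85 (tops 135); between them an open bay with the aluminium rack: three slots along x, 40 mm apart. The beam runs along y at z = 80.
- slot_left (a point): Centre of the floor of the rack slot nearest the lamp, at (0, 40, 52) mm in the photometer's frame; its axes are the photometer's. All three slots are alike: 60 mm long in x, 11 mm wide in y, formed at both ends by metal fins 20 mm high with flared lips above them, up to 29 mm over the floor; the middle is open.
- slot_mid (a point): Centre of the floor of the middle rack slot, at (0, 0, 52) mm in the photometer's frame.
- slot_right (a point): Centre of the floor of the rack slot nearest the detector, at (0, -40, 52) mm in the photometer's frame.
- shutter (a joint): Spring-return shutter slide: travel in m along the photometer's -x. 0 = shut at its inner stop, where the spring keeps it; 0.035 = collar over the mark, the shutter's 20 mm hole centred on the beam (open); 0.055 = outer stop, too far. The spring pulls back with about 2.5 N shut, 5.7 N at the mark and 7.5 N at the outer stop, and shuts it at once when let go.
- knob (a point): Black pull knob on the end of the shutter's rod. This point is its middle; axes are the photometer's. Spool shape, 38 mm long along x: a waist 18 mm in diameter and 26 mm long between two flanges 28 mm in diameter. Shut, its middle is at (-165, 90, 80) mm in the photometer's frame. Free room beside, above and below it; the end of the index tongue is 25 mm behind its middle when shut.
- mark (a point): Point on the rod's axis above the black line across the steel index tongue (28 mm wide, top at z = 69.5 mm, sticking out 55 mm from the front below the 8 mm rod), at (-134, 90, 80) mm in the photometer's frame. The brass collar (15 mm in diameter, 3 mm thick) sits on the rod 66 mm behind the knob's middle; with the shutter shut it is 35 mm behind the mark.
- stand: Pale beech filter stand, fixed, 74 mm (x) by 140 mm (y) by 34 mm high. Origin on the bench under its middle. Three milled slots running along x, 40 mm apart in y, 10.5 mm wide, 60 mm long, floor 10 mm above the bench. It holds the three plates, one in each slot, in any order.
- plate_a: Framed filter plate: aluminium frame 56 mm wide (x), 8 mm thick (y), 56 mm high with a 34 mm square window of grey glass, and on top a tab 26 mm wide (x), 8 mm thick and 24 mm high to hold it by (80 mm high in all). About 70 g. Origin at the centre of its lower edge, x along the width, y through the thickness, z up; both faces are alike.
- plate_b: The second framed filter plate, the same as plate_a.
- blind: Plain solid aluminium plate without window or tab, 56 mm wide, 8 mm thick, 70 mm high, in the third slot of the stand. Origin at the centre of its lower edge. Stays in the stand.
- tube_rack: Steel tube rack with capped white tubes, 66 x 200 x 104 mm, loose. Origin under its centre. Bystander.
- bottle: Brown glass bottle, 56 mm in diameter, 130 mm high, loose. Origin under its centre. Bystander.
- dish: Lidded flat round dish, 95 mm in diameter, 18 mm high, loose. Origin under its centre. Bystander.
- forceps: Steel forceps lying on the bench, about 130 mm long and 9 mm high, loose. Origin under its middle. Bystander.
- jar: Glass jar with steel lid, 76 mm in diameter, 85 mm high, loose. Origin under its centre. Bystander.
- timer: White bench timer, 30 x 64 x 60 mm high, loose. Origin under its centre. Bystander.
Not all that is in view belongs to the job. Leave any purple look-alike of the plate_a alone.

How it is judged (in metres and radians):
On the way:
1. both framed plates stand free in slots of the rack, the shutter still shut (((horizontal distance between plate_a and slot_left below 0.006 m and z of plate_a in the frame of slot_left between -0.004 and 0.004 m and angle between the y axis of plate_a and the y axis of slot_left, either way round below 0.2 rad) or (horizontal distance between plate_a and slot_mid below 0.006 m and z of plate_a in the frame of slot_mid between -0.004 and 0.004 m and angle between the y axis of plate_a and the y axis of slot_mid, either way round below 0.2 rad) or (horizontal distance between plate_a and slot_right below 0.006 m and z of plate_a in the frame of slot_right between -0.004 and 0.004 m and angle between the y axis of plate_a and the y axis of slot_right, either way round below 0.2 rad)) and angle between each of plate_a, plate_b's own z axis and vertical below 0.2 rad and linear speed of each of plate_a, plate_b below 0.03 m/s and contact force between the fingers and plate_a below 0.1 N and ((horizontal distance between plate_b and slot_left below 0.006 m and z of plate_b in the frame of slot_left between -0.004 and 0.004 m and angle between the y axis of plate_b and the y axis of slot_left, either way round below 0.2 rad) or (horizontal distance between plate_b and slot_mid below 0.006 m and z of plate_b in the frame of slot_mid between -0.004 and 0.004 m and angle between the y axis of plate_b and the y axis of slot_mid, either way round below 0.2 rad) or (horizontal distance between plate_b and slot_right below 0.006 m and z of plate_b in the frame of slot_right between -0.004 and 0.004 m and angle between the y axis of plate_b and the y axis of slot_right, either way round below 0.2 rad)) and contact force between the fingers and plate_b below 0.1 N and value of joint shutter below 0.006 m), for 0.2 s.
At the end, for the whole second after the job is handed in: Both framed plates stand at rest, untouched, in two rack slots (within 6 mm of the centre and 4 mm of the floor, tilt under 0.2 rad); the fingers on the knob (over 1.5 N) hold the shutter 35 mm out, collar within 4 mm of the mark; the plain plate is within 30 mm of its start (((horizontal distance between plate_a and slot_left below 0.006 m and z of plate_a in the frame of slot_left between -0.004 and 0.004 m and angle between the y axis of plate_a and the y axis of slot_left, either way round below 0.2 rad) or (horizontal distance between plate_a and slot_mid below 0.006 m and z of plate_a in the frame of slot_mid between -0.004 and 0.004 m and angle between the y axis of plate_a and the y axis of slot_mid, either way round below 0.2 rad) or (horizontal distance between plate_a and slot_right below 0.006 m and z of plate_a in the frame of slot_right between -0.004 and 0.004 m and angle between the y axis of plate_a and the y axis of slot_right, either way round below 0.2 rad)) and angle between each of plate_a, plate_b's own z axis and vertical below 0.2 rad and linear speed of each of plate_a, plate_b below 0.03 m/s and contact force between the fingers and plate_a below 0.1 N and ((horizontal distance between plate_b and slot_left below 0.006 m and z of plate_b in the frame of slot_left between -0.004 and 0.004 m and angle between the y axis of plate_b and the y axis of slot_left, either way round below 0.2 rad) or (horizontal distance between plate_b and slot_mid below 0.006 m and z of plate_b in the frame of slot_mid between -0.004 and 0.004 m and angle between the y axis of plate_b and the y axis of slot_mid, either way round below 0.2 rad) or (horizontal distance between plate_b and slot_right below 0.006 m and z of plate_b in the frame of slot_right between -0.004 and 0.004 m and angle between the y axis of plate_b and the y axis of slot_right, either way round below 0.2 rad)) and contact force between the fingers and plate_b below 0.1 N and value of joint shutter between 0.031 and 0.039 m and contact force between the fingers and shutter above 1.5 N and distance of blind from where it was at the start of the episode below 0.03 m); the arm keeps its last pose, push and grip.
It fails at once if a bystander (plain plate, tube rack, bottle, dish, forceps, jar or timer) is moved more than 30 mm (distance of any of blind, tube_rack, bottle, dish, forceps, jar, timer from where it was at the start of the episode above 0.03 m).
It also fails if it takes over 70 s, if anything falls off the work surface, if the arm or the gripper's body presses on something with over 40 N, if the wrist force passes 120 N, or if a joint passes its speed limit or range.

## Working session

There is one attempt and no reset: what is moved stays moved. The work goes in short steps, Python scripts to look and compute and a tool call to move; the robot and the scene stay as the last step left them, time stands still between calls to the robot, and variables do not carry over. Pictures are saved under pics/ and viewed, at most 10 in all, crops included, and the job is handed in when it is done.

Besides the shell and the picture viewer there is one more tool, called by a JSON object that holds its "api" and its "payload", one argument or row to a line. carry_out: Moves the arm, as the interface text tells. Its arguments: {"type":"object","properties":{"rows":{"type":"array","items":{"type":"array","items":{"type":"number","minimum":-1,"maximum":1}}}},"required":["rows"]}

```bash
ls; mkdir -p pics; python3 - <<'E'
from cell import r
import cv2,numpy as np
for n in("scene","top"):
    im=r.camera(n);cv2.imwrite(f"pics/{n}0.png",im[:,:,::-1]);np.save(f"pics/{n}0.npy",im)
    print(n,r.camera_params(n))
print(r.state())
E
```

```text
pics
scene {'mtx': array([[509.32441364,   0.        , 282.33536047],
       [  0.        , 509.32441364, 213.84662883],
       [  0.        ,   0.        ,   1.        ]]), 'position': array([ 1.49056362, -0.10375421,  0.70390524]), 'orientation': array([-122.91219947,    0.96342907,   80.00640495])}
top {'mtx': array([[401.72551277,   0.        , 280.73818539],
       [  0.        , 401.72551277, 212.44955117],
       [  0.        ,   0.        ,   1.        ]]), 'position': array([0.48084043, 0.06680441, 1.05611347]), 'orientation': array([-178.49155471,    0.20539096,  -89.30826563])}
{'clock': 0.1, 'joint_pos': array([-7.32693571e+01,  2.78973194e+00,  5.60025779e+00,  9.29344206e+01,
        1.71760461e-03,  8.26778758e+01]), 'qd': array([-0.02580386, -0.00927515,  0.05744611, -0.02218115,  0.03000139,
        0.04945576]), 'joint_torque': array([ 1.78241826e-03, -3.39851797e+01,  3.20934677e+01,  1.58728380e-02,
       -1.85681897e-04, -3.44703530e-06]), 'eef_pos': array([ 0.21381572, -0.47887535,  0.2302215 ]), 'eef_rot': array([-1.79877334e+02, -1.74936708e-02,  2.40527465e+01]), 'contact_force': array([-0.15453382, -0.22086507,  0.30836925]), 'torque': array([-0.02531308, -0.04945284, -0.00161545]), 'grip_force': 0.0, 'width': 0.0849921827264168}
```

View pics/scene0.png

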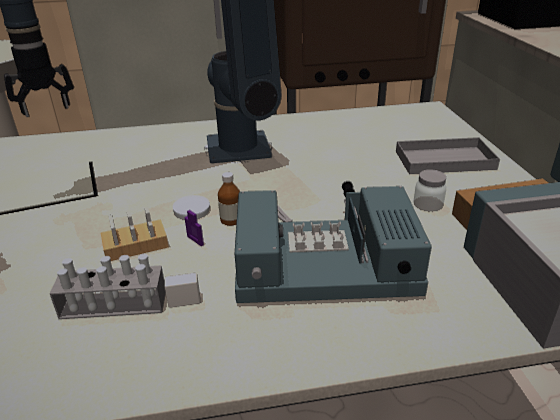

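View pics/top0.png

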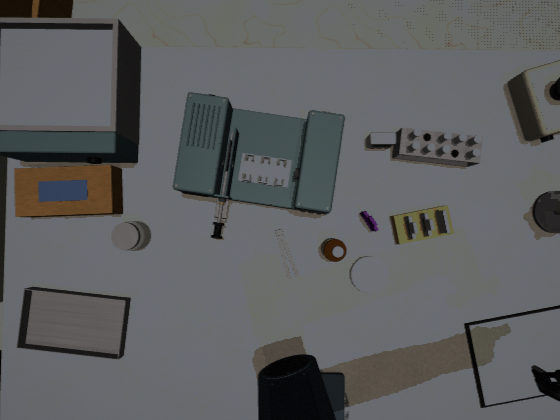

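The top view shows the stand at (423,224), the photometer rack at (265,171) and the knob at (217,229). The purple decoy is at (369,220). Next I'll enlarge the parts that matter.

```bash
cat > h.py <<'E'
import numpy as np,cv2
from cell import r
from scipy.spatial.transform import Rotation as R
def ray(cam,uv):
    p=r.camera_params(cam);M=R.from_euler('xyz',p['orientation'],degrees=True).as_matrix()
    return p['position'],M@np.linalg.solve(p['mtx'],[*uv,1])
def onz(cam,uv,z):
    o,d=ray(cam,uv);return o+d*(z-o[2])/d[2]
def proj(cam,X):
    p=r.camera_params(cam);M=R.from_euler('xyz',p['orientation'],degrees=True).as_matrix()
    q=p['mtx']@(M.T@(np.asarray(X)-p['position']));return q[:2]/q[2]
def crop(im,x,y,w,h,s):
    return cv2.resize(im[y:y+h,x:x+w,::-1],None,fx=s,fy=s,interpolation=cv2.INTER_CUBIC)
def go(target,rot=None):
    """shares for a row: target TCP world pose from the current measured one"""
    s=r.state();C=R.from_euler('xyz',s['eef_rot'],degrees=True)
    t=C.inv().apply(np.asarray(target)-s['eef_pos'])/0.5
    w=np.zeros(3) if rot is None else (C.inv()*R.from_euler('xyz',rot,degrees=True)).as_rotvec()/np.pi
    return np.round(np.r_[t,w],4)
E
python3 - <<'E'
from h import *
t=np.load("pics/top0.npy");s=np.load("pics/scene0.npy")
a=crop(t,380,195,80,60,5);b=crop(t,200,130,100,115,4)[:, :400];c=crop(s,95,200,80,60,5);
W=np.zeros((600,800,3),np.uint8);W[:300,:400]=a;W[300:,:400]=c;W[:460,400:]=b
cv2.imwrite("pics/crops.png",cv2.convertScaleAbs(W,alpha=1.4))
hsv=cv2.cvtColor(t,cv2.COLOR_RGB2HSV)
print(hsv[240,440],hsv[224,405],hsv[224,420],hsv[120,290],hsv[200,300])
E
```

```text
[ 45  14 109] [ 16 125  57] [ 19 127  84] [94 43 83] [94 40 89]
```

View pics/crops.png

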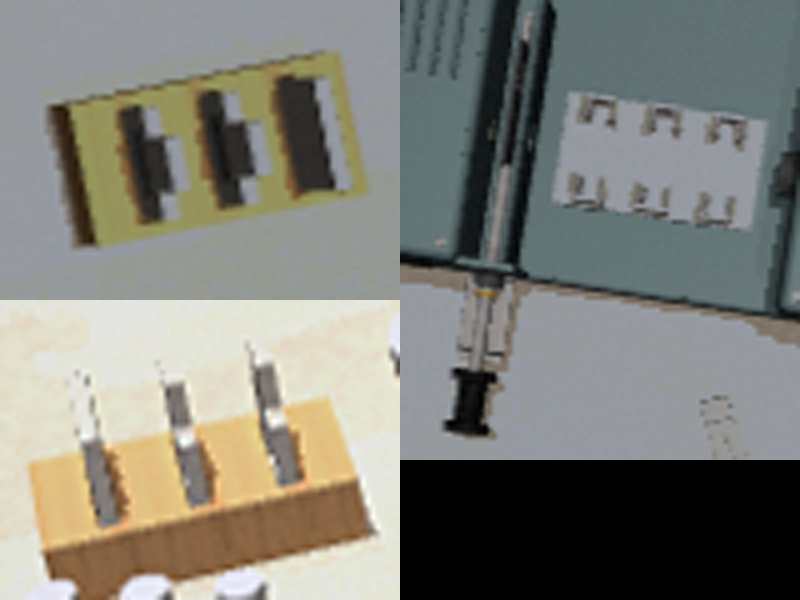

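```bash
python3 - <<'E'
from h import *
t=np.load("pics/top0.npy");hsv=cv2.cvtColor(t,cv2.COLOR_RGB2HSV)
def rect(mask,z):
    c=max(cv2.findContours(mask,0,2)[0],key=cv2.contourArea);h=cv2.convexHull(c)
    P=np.array([onz("top",p[0],z)[:2] for p in h],np.float32)*1000
    return cv2.minAreaRect(P)
roi=np.zeros(t.shape[:2],np.uint8);roi[200:250,388:456]=1
m=((cv2.inRange(hsv,(15,60,75),(40,255,255))>0)&(roi>0)).astype(np.uint8)
print("stand",rect(m,.034))
roi[:]=0;roi[145:192,235:296]=1
m=((hsv[:,:,1]<30)&(hsv[:,:,2]>100)&(roi>0)).astype(np.uint8);m=cv2.morphologyEx(m,cv2.MORPH_CLOSE,np.ones((5,5)))
print("rack",rect(m,.052))
roi[:]=0;roi[220:243,208:228]=1
m=((t.max(2)<45)&(roi>0)).astype(np.uint8);print("knob",rect(m,.08), m.sum())
# housings at top
m=((abs(hsv[:,:,0].astype(int)-94)<10)&(hsv[:,:,1]>30)).astype(np.uint8);roi[:]=0;roi[105:215,306:350]=1
print("det",rect(m*roi,.135))
# scene and top pixel predictions of tabs given manual pixels in crop: top tab tops
for u,v in((158,167),(240,150)):
    print("tabtop",onz("top",(380+u/5-.4,195+v/5-.4),.09))
for u,v in((303,132),(309,134)):pass
E
```

```text
stand ((482.5393981933594, -291.5684814453125), (74.40478515625, 140.0164794921875), 11.748717308044434)
rack ((614.4221801757812, 113.06143188476562), (126.01164245605469, 70.02678680419922), 82.2289810180664)
knob ((462.3659362792969, 224.8707275390625), (25.15646743774414, 39.824195861816406), 82.1866226196289) 132
det ((623.8416137695312, -15.59408187866211), (86.73643493652344, 230.51930236816406), 82.14393615722656)
tabtop [ 0.47265004 -0.24303146  0.09      ]
tabtop [ 0.48128369 -0.28232571  0.09      ]
```

```bash
python3 - <<'E'
from h import *
print(go([.4744,-.2524,.16],[180,0,-168.25]))
E
```

```text
[ 0.6605 -0.2009  0.1411  0.     -0.001  -0.9317]
```

{"api": "carry_out", "payload": {
  "rows": [
    [0.66,-0.2,0.141,0,-0.001,-0.93,0],
    [0.66,-0.2,0.141,0,-0.001,-0.93,0],
    [0.66,-0.2,0.141,0,-0.001,-0.93,0],
    [0.66,-0.2,0.141,0,-0.001,-0.93,0],
    [0.66,-0.2,0.141,0,-0.001,-0.93,0]
  ]
}}

```text
clock: 0.6
eef_pos: [0.4, -0.3174, 0.1803]
eef_rot: [-180.0, 0.0, 67.4]
contact_force: [0.8, -0.7, 1.5]
width: 0.0429
grip_force: 0.0
```

```bash
python3 - <<'E'
from h import *
print(go([.4744,-.2524,.16],[180,0,-168.25]),r.state()['eef_pos'],r.state()['eef_rot'],r.state()['width'],r.state()['joint_pos'])
E
```

```text
[ 1.772e-01  8.730e-02  4.050e-02 -3.000e-04 -2.000e-04 -6.911e-01] [ 0.40001187 -0.3173784   0.18033351] [-1.79953406e+02  3.08290620e-02  6.73533729e+01] 0.04286857078347254 [-4.59284588e+01  3.08450053e-01 -2.60726056e+00  8.71149036e+01
 -4.67349815e-02  6.67181934e+01]
```

{"api": "carry_out", "payload": {
  "rows": [
    [0.177,0.087,0.0405,0,0,-0.69,0],
    [0.177,0.087,0.0405,0,0,-0.69,0],
    [0.177,0.087,0.0405,0,0,-0.69,0],
    [0.177,0.087,0.0405,0,0,-0.69,0],
    [0.177,0.087,0.0405,0,0,-0.69,0]
  ]
}}

```text
clock: 1.1
eef_pos: [0.4737, -0.2534, 0.1599]
eef_rot: [-179.9, -0.1, 110.5]
contact_force: [0.6, 0.5, -0.3]
width: 0.0429
grip_force: 0.0
```

{"api": "carry_out", "payload": {
  "rows": [
    [0,0,0,0,0,-0.45,0],
    [0,0,0,0,0,-0.45,0],
    [0,0,0,0,0,-0.45,0],
    [0,0,0,0,0,-0.45,0],
    [0,0,0,0,0,-0.45,0]
  ]
}}

```text
clock: 1.6
eef_pos: [0.4733, -0.2542, 0.1602]
eef_rot: [-180.0, -0.1, 153.3]
contact_force: [0.7, -0.3, 0.3]
width: 0.0426
grip_force: 0.0
```

{"api": "carry_out", "payload": {
  "rows": [
    [0,0,0,0,0,-0.21,0],
    [0,0,0,0,0,-0.21,0],
    [0,0,0,0,0,-0.21,0],
    [0,0,0,0,0,-0.21,0],
    [0,0,0,0,0,-0.21,0]
  ]
}}

```text
clock: 2.1
eef_pos: [0.4733, -0.2542, 0.1602]
eef_rot: [180.0, -0.1, -169.0]
contact_force: [-0.1, -0.6, -0.1]
width: 0.0425
grip_force: 0.0
```

```bash
python3 - <<'E'
from h import *
print(go([.4744,-.2524,.060],[180,0,-168.25]),r.state()['eef_pos'],r.state()['eef_rot'],r.state()['width'])
t=r.camera("top");s=r.camera("scene")
W=np.zeros((600,800,3),np.uint8);W[:300,:400]=crop(t,380,195,80,60,5);W[300:,:400]=crop(s,95,160,80,60,5)
a=crop(s,60,120,130,150,3);W[:450,400:790]=a
cv2.imwrite("pics/c2.png",cv2.convertScaleAbs(W,alpha=1.3))
E
```

```text
[-3.300e-03  3.100e-03  2.004e-01  2.000e-04 -5.000e-04 -4.200e-03] [ 0.47325811 -0.25424858  0.16018337] [ 1.79966904e+02 -9.39015615e-02 -1.69003404e+02] 0.0424728909774301
```

View pics/c2.png

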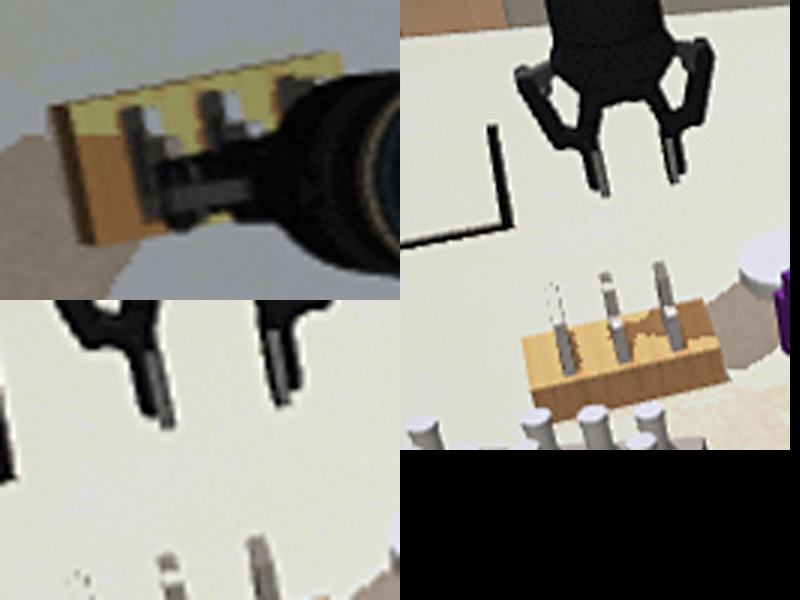

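The gripper hangs over the stand's left plate, with fingertips near (600,190) and (673,180) in the right crop. I'll narrow the opening and go down.

{"api": "carry_out", "payload": {
  "rows": [
    [-0.0033,0.003,0.06,0,0,-0.004,0.4],
    [-0.0033,0.003,0.06,0,0,-0.004,0.4],
    [-0.0033,0.003,0.1,0,0,-0.004,0.4],
    [-0.0033,0.003,0.15,0,0,-0.004,0.4],
    [-0.0033,0.003,0.2,0,0,-0.004,0.4]
  ]
}}

```text
clock: 2.7
eef_pos: [0.4753, -0.2531, 0.0612]
eef_rot: [-179.9, 0.0, -168.6]
contact_force: [-0.1, 0.1, -0.9]
width: 0.0256
grip_force: 0.0
```

{"api": "carry_out", "payload": {
  "rows": [
    [0,0,0,0,0,0,0.4],
    [0,0,0,0,0,0,1],
    [0,0,0,0,0,0,1],
    [0,0,0,0,0,0,1],
    [0,0,0,0,0,0,1]
  ]
}}

```text
clock: 3.2
eef_pos: [0.475, -0.2522, 0.062]
eef_rot: [180.0, -0.0, -168.5]
contact_force: [-2.4, 5.1, 1.5]
width: 0.0069
grip_force: 61.0
```

```bash
python3 - <<'E'
from h import *
s=r.state();print(s['eef_pos'],s['eef_rot'],s['width'],s['grip_force'],s['contact_force'],s['torque'])
E
```

```text
[ 0.47502488 -0.25215338  0.061993  ] [ 1.79969124e+02 -3.48335741e-03 -1.68486800e+02] 0.006938282578132098 61.04666814208031 [-2.38887623  5.12708826  1.53562106] [1.03711513 0.44724722 0.08564315]
```

{"api": "carry_out", "payload": {
  "rows": [
    [0,0,-0.04,0,0,0,1],
    [0,0,-0.1,0,0,0,1],
    [0,0,-0.18,0,0,0,1],
    [0,0,-0.26,0,0,0,1],
    [0,0,-0.31,0,0,0,1]
  ]
}}

```text
clock: 3.7
eef_pos: [0.4768, -0.2547, 0.2211]
eef_rot: [-179.5, 0.3, -168.5]
contact_force: [0.9, 1.1, 0.2]
width: 0.0071
grip_force: 60.9
```

```bash
python3 - <<'E'
from h import *
print(go([.609,.0734,.217],[180,0,172.2]),r.state()['eef_pos'],r.state()['width'],r.state()['grip_force'])
E
```

```text
[-0.3894  0.5907  0.0052 -0.0023  0.0019  0.107 ] [ 0.4768279  -0.25471059  0.22108936] 0.007101280154455468 60.85261680185795
```

{"api": "carry_out", "payload": {
  "rows": [
    [-0.03,0.045,0.005,0,0,0.02,1],
    [-0.075,0.114,0.005,0,0,0.04,1],
    [-0.12,0.182,0.005,0,0,0.06,1],
    [-0.17,0.258,0.005,0,0,0.08,1],
    [-0.22,0.334,0.005,0,0,0.107,1]
  ]
}}

```text
clock: 4.2
eef_pos: [0.5514, -0.0667, 0.2149]
eef_rot: [-179.9, 0.3, 172.0]
contact_force: [1.5, -0.7, -0.2]
width: 0.0073
grip_force: 60.9
```

```bash
python3 - <<'E'
from h import *
print(go([.609,.0734,.217],[180,0,172.2]))
E
```

```text
[-0.0749  0.2936 -0.0047 -0.0008  0.0014 -0.0013]
```

{"api": "carry_out", "payload": {
  "rows": [
    [-0.021,0.08,-0.005,0,0,0,1],
    [-0.041,0.16,-0.005,0,0,0,1],
    [-0.062,0.24,-0.005,0,0,0,1],
    [-0.071,0.275,-0.005,0,0,0,1],
    [-0.075,0.293,-0.005,0,0,0,1]
  ]
}}

```text
clock: 4.7
eef_pos: [0.6078, 0.0741, 0.2163]
eef_rot: [-179.9, 0.1, 172.3]
contact_force: [-0.4, -0.1, -0.5]
width: 0.0068
grip_force: 60.7
```

{"api": "carry_out", "payload": {
  "rows": [
    [0,0,0,0,0,0,1],
    [0,0,0,0,0,0,1],
    [0,0,0,0,0,0,1],
    [0,0,0,0,0,0,1],
    [0,0,0,0,0,0,1]
  ]
}}

```text
clock: 5.2
eef_pos: [0.6064, 0.0719, 0.2158]
eef_rot: [-180.0, -0.0, 172.1]
contact_force: [-0.2, -0.6, -0.4]
width: 0.007
grip_force: 60.7
```

```bash
python3 - <<'E'
from h import *
s=r.state();print(s['eef_pos'],s['eef_rot'],go([.609,.0734,.137],[180,0,172.2]))
t=r.camera("top");sc=r.camera("scene")
b=s['eef_pos'];yx=np.array([.9907,-.1357]);
for d in(-28,28):
  print(proj("scene",np.r_[b[:2]+d*yx/1000,b[2]-.052]),proj("scene",np.r_[b[:2]+d*yx/1000,b[2]+.004]))
W=np.zeros((600,800,3),np.uint8);W[:,:400]=crop(sc,270,130,80,120,5);W[:480,400:800]=crop(t,225,110,80,96,5)
cv2.imwrite("pics/c3.png",cv2.convertScaleAbs(W,alpha=1.3))
E
```

```text
[0.60640901 0.07190482 0.21581611] [-1.79954540e+02 -1.62906105e-02  1.72142012e+02] [-4.800e-03  3.800e-03  1.576e-01 -3.000e-04 -1.000e-04 -3.000e-04]
[295.4163009  189.26469407] [295.33804727 165.59117253]
[297.07903728 203.21240369] [297.04788554 178.84784788]
```

View pics/c3.png

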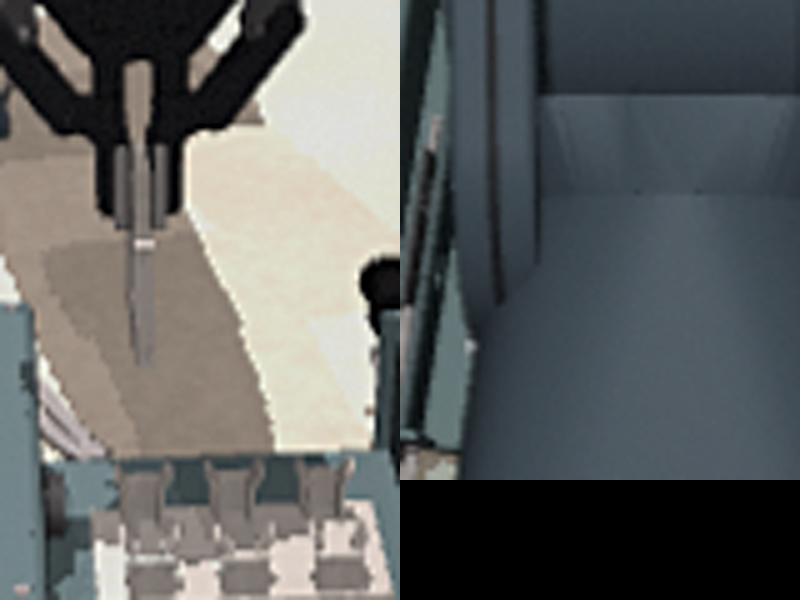

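The plate's lower near corner is at crop (145,365), i.e. scene pixel (298.5,202.8). The rack fins' near ends are at crop u≈153, 247 and 342. Next I'll compare these with their projections.

```bash
python3 - <<'E'
from h import *
P=np.array([614.4,113.1,0]);c=np.radians(-7.8);X=np.array([np.cos(c),np.sin(c),0]);Y=np.array([-np.sin(c),np.cos(c),0])
for y in(-40,0,40):
  for x,z in((35,52),(35,72),(-35,81),(-35,60)):
    q=proj("scene",(P+x*X+y*Y+[0,0,z])/1000);print(y,x,z,((q-[270,130]+.4)*5).round(),end=' | ')
  print()
E
```

```text
-40 35 52 [144. 604.] | -40 35 72 [144. 566.] | -40 -35 81 [133. 456.] | -40 -35 60 [133. 495.] | 
0 35 52 [238. 600.] | 0 35 72 [239. 562.] | 0 -35 81 [224. 452.] | 0 -35 60 [223. 492.] | 
40 35 52 [332. 597.] | 40 35 72 [334. 559.] | 40 -35 81 [314. 449.] | 40 -35 60 [313. 488.] |
```

```bash
python3 - <<'E'
from h import *
print(r.state()['eef_pos'],go([.6091,.0742,.145],[180,0,172.2]))
E
```

```text
[0.60645465 0.07234667 0.21575731] [-4.800e-03  4.500e-03  1.415e-01 -2.000e-04 -1.000e-04 -1.000e-04]
```

{"api": "carry_out", "payload": {
  "rows": [
    [-0.005,0.004,0.04,0,0,0,1],
    [-0.005,0.004,0.09,0,0,0,1],
    [-0.005,0.004,0.142,0,0,0,1],
    [-0.005,0.004,0.142,0,0,0,1],
    [-0.005,0.004,0.142,0,0,0,1]
  ]
}}

```text
clock: 5.8
eef_pos: [0.6087, 0.0744, 0.1444]
eef_rot: [-179.9, -0.1, 172.2]
contact_force: [-0.4, -0.3, 0.0]
width: 0.007
grip_force: 60.8
```

{"api": "carry_out", "payload": {
  "rows": [
    [0,0,0,0,0,0,1],
    [0,0,0,0,0,0,1],
    [0,0,0,0,0,0,1],
    [0,0,0,0,0,0,1],
    [0,0,0,0,0,0,1]
  ]
}}

```text
clock: 6.3
eef_pos: [0.6095, 0.0745, 0.1451]
eef_rot: [-180.0, 0.0, 172.2]
contact_force: [0.6, -0.5, -1.0]
width: 0.0074
grip_force: 60.8
```

```bash
python3 - <<'E'
from h import *
print(r.state()['eef_pos'],go([.6091,.0742,.104],[180,0,172.2]))
sc=r.camera("scene")
W=cv2.resize(sc[150:260,270:350,::-1],None,fx=5.4,fy=5.4,interpolation=cv2.INTER_CUBIC)
cv2.imwrite("pics/c4.png",cv2.convertScaleAbs(W,alpha=1.3))
E
```

```text
[0.60949198 0.07452693 0.14514787] [ 0.0007 -0.0007  0.0823 -0.0002  0.0001  0.0001]
```

View pics/c4.png

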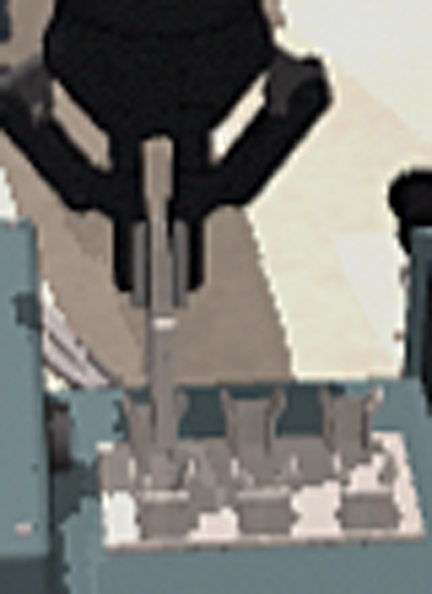

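The plate's lower edge is centred at u≈163 and the slot at about 166, so I shift about 0.7 mm towards +y and lower it with the force watched.

{"api": "carry_out", "payload": {
  "rows": [
    [0,0.0014,0.01,0,0,0,1],
    [0,0.0014,0.02,0,0,0,1],
    [0,0.0014,0.03,0,0,0,1],
    [0,0.0014,0.04,0,0,0,1],
    [0,0.0014,0.05,0,0,0,1]
  ]
}}

```text
clock: 6.85
eef_pos: [0.6091, 0.0752, 0.1188]
eef_rot: [-180.0, -0.1, 172.2]
contact_force: [-0.5, -0.1, 0.0]
width: 0.0071
grip_force: 60.8
```

{"api": "carry_out", "payload": {
  "rows": [
    [0,0,0.008,0,0,0,1],
    [0,0,0.016,0,0,0,1],
    [0,0,0.024,0,0,0,1],
    [0,0,0.028,0,0,0,1],
    [0,0,0.028,0,0,0,1]
  ]
}}

```text
clock: 7.35
eef_pos: [0.609, 0.0752, 0.1052]
eef_rot: [-180.0, -0.1, 172.2]
contact_force: [-0.6, 0.2, -2.4]
width: 0.0069
grip_force: 60.8
```

{"api": "carry_out", "payload": {
  "rows": [
    [0,0,0.002,0,0,0,1],
    [0,0,0.002,0,0,0,1],
    [0,0,0.002,0,0,0,0.5],
    [0,0,0.002,0,0,0,0.5],
    [0,0,0.002,0,0,0,0.5]
  ]
}}

```text
clock: 7.85
eef_pos: [0.6095, 0.0752, 0.105]
eef_rot: [-180.0, 0.0, 172.2]
contact_force: [1.0, 0.1, 0.3]
width: 0.0212
grip_force: 0.0
```

{"api": "carry_out", "payload": {
  "rows": [
    [0,0,-0.02,0,0,0,0.5],
    [0,0,-0.06,0,0,0,0.5],
    [0,0,-0.12,0,0,0,0.5],
    [0,0,-0.18,0,0,0,0.5],
    [0,0,-0.22,0,0,0,0.5]
  ]
}}

```text
clock: 8.35
eef_pos: [0.6102, 0.0753, 0.2184]
eef_rot: [180.0, 0.2, 172.2]
contact_force: [0.7, 1.0, -0.0]
width: 0.0212
grip_force: 0.0
```

```bash
python3 - <<'E'
from h import *
print(r.state()['eef_pos'],go([.4825,-.2916,.217],[180,0,-168.25]))
E
```

```text
[0.61023077 0.07530547 0.21841762] [ 1.539e-01 -7.616e-01  2.300e-03 -2.000e-04  1.200e-03 -1.084e-01]
```

{"api": "carry_out", "payload": {
  "rows": [
    [0.015,-0.076,0,0,0,-0.02,0.4],
    [0.031,-0.152,0,0,0,-0.04,0.4],
    [0.05,-0.247,0,0,0,-0.06,0.4],
    [0.067,-0.333,0,0,0,-0.08,0.4],
    [0.085,-0.419,0,0,0,-0.108,0.4]
  ]
}}

```text
clock: 8.85
eef_pos: [0.5384, -0.1281, 0.216]
eef_rot: [-179.9, 0.0, -168.1]
contact_force: [0.5, 0.4, -0.2]
width: 0.0254
grip_force: 0.0
```

```bash
python3 - <<'E'
from h import *
print(r.state()['eef_pos'],go([.4825,-.2916,.13],[180,0,-168.25]))
sc=r.camera("scene")
cv2.imwrite("pics/c5.png",cv2.convertScaleAbs(crop(sc,250,170,100,100,6),alpha=1.3))
E
```

```text
[ 0.5384332  -0.12807658  0.21600879] [ 0.1769 -0.2968  0.1723 -0.0004  0.0003  0.0007]
```

View pics/c5.png

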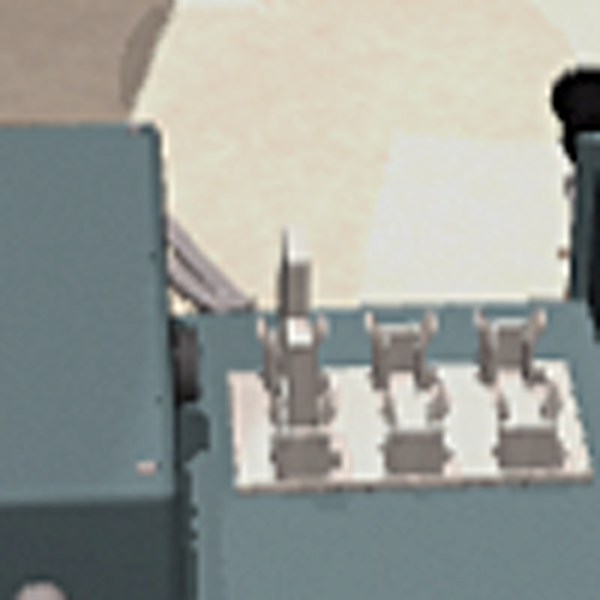

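Plate one stands upright in the right slot: the shoulder is at crop (300,325) and the tab top at (292,245). Now for the second plate.

{"api": "carry_out", "payload": {
  "rows": [
    [0.047,-0.079,0.0,0,0,0,0.4],
    [0.094,-0.158,0.02,0,0,0,0.4],
    [0.142,-0.237,0.08,0,0,0,0.4],
    [0.165,-0.277,0.13,0,0,0,0.4],
    [0.177,-0.297,0.17,0,0,0,0.4]
  ]
}}

```text
clock: 9.4
eef_pos: [0.4809, -0.2923, 0.129]
eef_rot: [-180.0, -0.1, -168.6]
contact_force: [-0.0, 1.0, -0.9]
width: 0.0254
grip_force: 0.0
```

{"api": "carry_out", "payload": {
  "rows": [
    [0,0,0,0,0,0,0.4],
    [0,0,0,0,0,0,0.4],
    [0,0,0,0,0,0,0.4],
    [0,0,0,0,0,0,0.4],
    [0,0,0,0,0,0,0.4]
  ]
}}

```text
clock: 9.9
eef_pos: [0.4834, -0.2896, 0.1315]
eef_rot: [-179.9, 0.1, -168.3]
contact_force: [0.7, 0.1, -0.3]
width: 0.0253
grip_force: 0.0
```

```bash
python3 - <<'E'
from h import *
print(r.state()['eef_pos'],go([.4825,-.2916,.062],[180,0,-168.25]))
P=np.array([614.4,113.1,0]);c=np.radians(-7.8);X=np.array([np.cos(c),np.sin(c),0]);Y=np.array([-np.sin(c),np.cos(c),0])
for x,z in((28,108),(13,132)):
    q=proj("scene",(P+x*X-40*Y+[0,0,z])/1000);print((q-[250,170]+.4)*6)
E
```

```text
[ 0.48337633 -0.28964225  0.13150746] [ 0.0027 -0.0031  0.139  -0.0008  0.0004 -0.    ]
[290.96360633 342.60410625]
[288.1702981 260.6605138]
```

{"api": "carry_out", "payload": {
  "rows": [
    [0.0027,-0.003,0.02,0,0,0,0.4],
    [0.0027,-0.003,0.05,0,0,0,0.4],
    [0.0027,-0.003,0.09,0,0,0,0.4],
    [0.0027,-0.003,0.125,0,0,0,0.4],
    [0.0027,-0.003,0.139,0,0,0,0.4]
  ]
}}

```text
clock: 10.4
eef_pos: [0.4791, -0.2901, 0.0564]
eef_rot: [179.8, -0.3, -168.3]
contact_force: [-1.1, 0.3, -0.7]
width: 0.0257
grip_force: 0.0
```

{"api": "carry_out", "payload": {
  "rows": [
    [0,0,0,0,0,0,0.4],
    [0,0,0,0,0,0,0.4],
    [0,0,0,0,0,0,1],
    [0,0,0,0,0,0,1],
    [0,0,0,0,0,0,1]
  ]
}}

```text
clock: 10.9
eef_pos: [0.4817, -0.2915, 0.0616]
eef_rot: [-180.0, 0.0, -168.3]
contact_force: [-0.8, 3.2, 4.8]
width: 0.007
grip_force: 59.6
```

{"api": "carry_out", "payload": {
  "rows": [
    [0,0,0,0,0,0,1],
    [0,0,-0.08,0,0,0,1],
    [0,0,-0.16,0,0,0,1],
    [0,0,-0.24,0,0,0,1],
    [0,0,-0.31,0,0,0,1]
  ]
}}

```text
clock: 11.4
eef_pos: [0.4815, -0.2925, 0.2174]
eef_rot: [-179.8, -0.0, -168.4]
contact_force: [1.1, 0.1, -0.0]
width: 0.0072
grip_force: 59.7
```

```bash
python3 - <<'E'
from h import *
print(r.state()['eef_pos'],r.state()['width'],go([.6146,.1139,.217],[180,0,172.2]))
E
```

```text
[ 0.48147535 -0.29247673  0.21741348] 0.0071881213662996 [-4.248e-01  7.423e-01 -1.500e-03 -1.000e-03  1.000e-04  1.080e-01]
```

{"api": "carry_out", "payload": {
  "rows": [
    [-0.04,0.07,0,0,0,0.02,1],
    [-0.085,0.149,0,0,0,0.04,1],
    [-0.13,0.227,0,0,0,0.06,1],
    [-0.175,0.306,0,0,0,0.08,1],
    [-0.22,0.385,0,0,0,0.108,1]
  ]
}}

```text
clock: 11.9
eef_pos: [0.5507, -0.0799, 0.2151]
eef_rot: [-179.9, 0.0, 172.0]
contact_force: [-0.0, 0.5, -0.8]
width: 0.0069
grip_force: 59.7
```

```bash
python3 - <<'E'
from h import *
print(r.state()['eef_pos'],r.state()['width'],go([.6148,.1146,.217],[180,0,172.2]))
E
```

```text
[ 0.55074579 -0.07988079  0.21510876] 0.006854208442970355 [-7.27e-02  4.03e-01 -4.60e-03 -6.00e-04  2.00e-04 -1.10e-03]
```

{"api": "carry_out", "payload": {
  "rows": [
    [-0.015,0.085,-0.004,0,0,0,1],
    [-0.031,0.17,-0.004,0,0,0,1],
    [-0.046,0.255,-0.004,0,0,0,1],
    [-0.06,0.335,-0.004,0,0,0,1],
    [-0.072,0.4,-0.004,0,0,0,1]
  ]
}}

```text
clock: 12.4
eef_pos: [0.6136, 0.1144, 0.2166]
eef_rot: [-179.9, 0.0, 172.3]
contact_force: [0.0, -0.4, 0.1]
width: 0.0067
grip_force: 59.7
```

{"api": "carry_out", "payload": {
  "rows": [
    [0,0,0,0,0,0,1],
    [0,0,0,0,0,0,1],
    [0,0,0,0,0,0,1],
    [0,0,0,0,0,0,1],
    [0,0,0,0,0,0,1]
  ]
}}

```text
clock: 12.9
eef_pos: [0.6128, 0.1112, 0.2174]
eef_rot: [-180.0, -0.0, 172.1]
contact_force: [-0.3, 0.3, -1.2]
width: 0.0068
grip_force: 59.7
```

```bash
python3 - <<'E'
from h import *
print(r.state()['eef_pos'],r.state()['eef_rot'],go([.6148,.1146,.145],[180,0,172.2]))
E
```

```text
[0.6127671  0.11118206 0.21736608] [-1.79952471e+02 -4.73060802e-03  1.72125743e+02] [-0.0031  0.0074  0.1447 -0.0003 -0.     -0.0004]
```

{"api": "carry_out", "payload": {
  "rows": [
    [-0.003,0.0074,0.05,0,0,0,1],
    [-0.003,0.0074,0.1,0,0,0,1],
    [-0.003,0.0074,0.14,0,0,0,1],
    [-0.003,0.0074,0.145,0,0,0,1],
    [-0.003,0.0074,0.145,0,0,0,1]
  ]
}}

```text
clock: 13.4
eef_pos: [0.6142, 0.1152, 0.1442]
eef_rot: [-179.9, -0.1, 172.2]
contact_force: [0.2, 0.6, -0.6]
width: 0.0073
grip_force: 59.7
```

{"api": "carry_out", "payload": {
  "rows": [
    [0,0,0,0,0,0,1],
    [0,0,0,0,0,0,1],
    [0,0,0,0,0,0,1],
    [0,0,0,0,0,0,1],
    [0,0,0,0,0,0,1]
  ]
}}

```text
clock: 13.9
eef_pos: [0.615, 0.1159, 0.1451]
eef_rot: [-180.0, 0.0, 172.2]
contact_force: [-0.2, -0.1, -0.3]
width: 0.0071
grip_force: 59.7
```

```bash
python3 - <<'E'
from h import *
print(r.state()['eef_pos'],r.state()['eef_rot'],go([.6148,.1146,.105],[180,0,172.2]))
sc=r.camera("scene")
cv2.imwrite("pics/c6.png",cv2.convertScaleAbs(crop(sc,250,160,100,100,6),alpha=1.3))
E
```

```text
[0.61496082 0.11593563 0.14508578] [-1.79975049e+02  1.35467965e-02  1.72231782e+02] [-0.     -0.0027  0.0802 -0.0001  0.0001  0.0002]
```

View pics/c6.png

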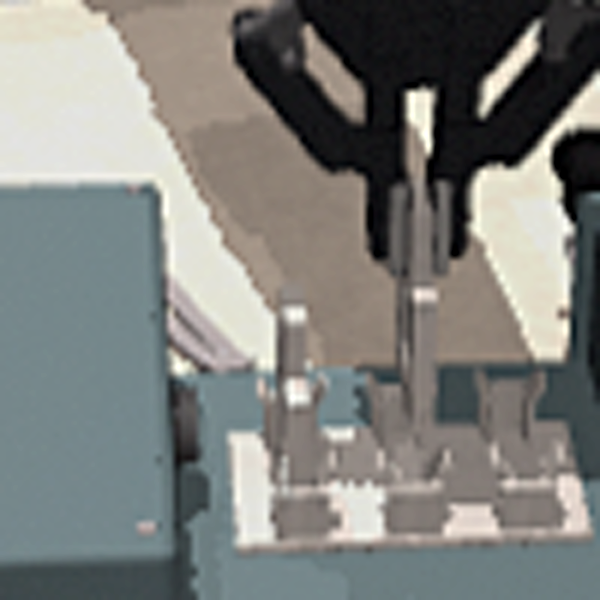

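Plate two's lower edge is at u≈424, with the slot centre at about 414–416. I shift about 2 mm towards -y and lower it with the force watched.

{"api": "carry_out", "payload": {
  "rows": [
    [0,-0.0044,0.0,0,0,0,1],
    [0,-0.0044,0.015,0,0,0,1],
    [0,-0.0044,0.03,0,0,0,1],
    [0,-0.0044,0.04,0,0,0,1],
    [0,-0.0044,0.05,0,0,0,1]
  ]
}}

```text
clock: 14.45
eef_pos: [0.6139, 0.1136, 0.1184]
eef_rot: [-179.9, -0.1, 172.2]
contact_force: [0.0, 0.0, -0.9]
width: 0.0067
grip_force: 59.7
```

{"api": "carry_out", "payload": {
  "rows": [
    [0,0,0.008,0,0,0,1],
    [0,0,0.016,0,0,0,1],
    [0,0,0.024,0,0,0,1],
    [0,0,0.028,0,0,0,1],
    [0,0,0.028,0,0,0,1]
  ]
}}

```text
clock: 14.95
eef_pos: [0.6141, 0.1137, 0.1051]
eef_rot: [-180.0, -0.1, 172.2]
contact_force: [-0.4, -0.2, -0.4]
width: 0.0069
grip_force: 59.7
```

{"api": "carry_out", "payload": {
  "rows": [
    [0,0,0.002,0,0,0,1],
    [0,0,0.002,0,0,0,1],
    [0,0,0.002,0,0,0,0.5],
    [0,0,0.002,0,0,0,0.5],
    [0,0,0.002,0,0,0,0.5]
  ]
}}

```text
clock: 15.45
eef_pos: [0.6151, 0.1136, 0.1052]
eef_rot: [-180.0, 0.1, 172.2]
contact_force: [0.4, -0.4, 0.5]
width: 0.0212
grip_force: 0.0
```

{"api": "carry_out", "payload": {
  "rows": [
    [0,0,-0.02,0,0,0,0.5],
    [0,0,-0.06,0,0,0,0.5],
    [0,0,-0.12,0,0,0,0.5],
    [0,0,-0.18,0,0,0,0.5],
    [0,0,-0.22,0,0,0,0.5]
  ]
}}

```text
clock: 15.95
eef_pos: [0.6155, 0.1138, 0.2185]
eef_rot: [180.0, 0.2, 172.2]
contact_force: [0.6, 0.0, 0.6]
width: 0.0214
grip_force: 0.0
```

```bash
python3 - <<'E'
from h import *
print(r.state()['eef_pos'],go([.4628,.2248,.15],[180,0,172.2]))
E
```

```text
[0.61546454 0.11376416 0.21850812] [3.331e-01 1.787e-01 1.357e-01 1.000e-04 1.300e-03 2.000e-04]
```

{"api": "carry_out", "payload": {
  "rows": [
    [0.08,0.043,0,0,0,0,0],
    [0.16,0.086,0,0,0,0,0],
    [0.24,0.129,0.02,0,0,0,0],
    [0.31,0.166,0.08,0,0,0,-0.2],
    [0.333,0.179,0.135,0,0,0,-0.2]
  ]
}}

```text
clock: 16.45
eef_pos: [0.4597, 0.2271, 0.1485]
eef_rot: [179.9, 0.1, 172.4]
contact_force: [0.7, -0.1, -0.3]
width: 0.0511
grip_force: 0.0
```

{"api": "carry_out", "payload": {
  "rows": [
    [0,0,0,0,0,0,-0.2],
    [0,0,0,0,0,0,-0.2],
    [0,0,0,0,0,0,-0.2],
    [0,0,0,0,0,0,-0.2],
    [0,0,0,0,0,0,-0.2]
  ]
}}

```text
clock: 16.95
eef_pos: [0.4634, 0.2246, 0.1489]
eef_rot: [180.0, 0.1, 172.1]
contact_force: [-0.6, 0.0, -0.0]
width: 0.0512
grip_force: 0.0
```

```bash
python3 - <<'E'
from h import *
print(r.state()['eef_pos'],go([.4628,.2248,.061],[180,0,172.2]),r.state()['width'])
s=r.camera("scene");t=r.camera("top")
W=np.zeros((600,800,3),np.uint8);W[:,:480]=crop(s,280,150,96,120,5);W[:400,480:800]=crop(t,190,190,64,80,5)
cv2.imwrite("pics/c7.png",cv2.convertScaleAbs(W,alpha=1.3))
E
```

```text
[0.46340866 0.2246174  0.14885593] [ 1.700e-03  1.000e-04  1.757e-01  2.000e-04  7.000e-04 -3.000e-04] 0.051183467266991314
```

View pics/c7.png

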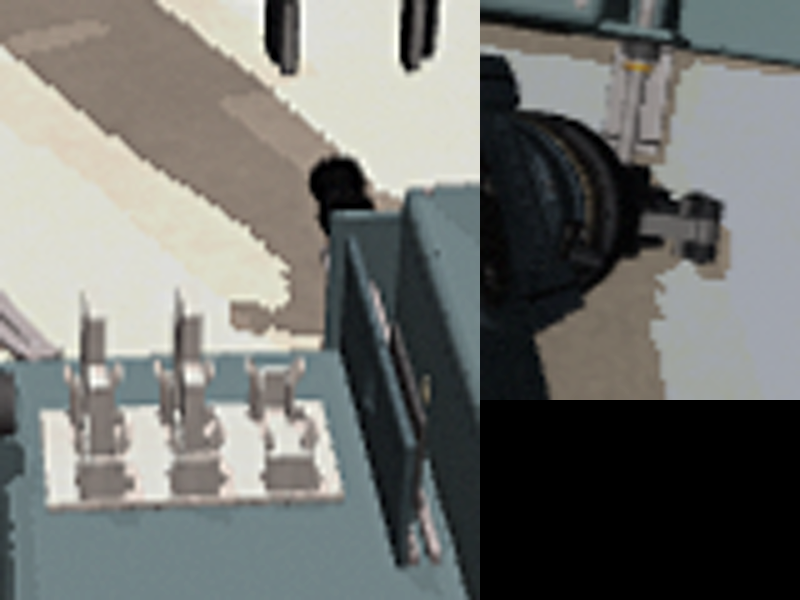

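Both plates are seated, with shoulders at (98,378) and (190,378). The collar shows at (638,67) in the top crop, and the fingers straddle the knob. Going down to grip it.

{"api": "carry_out", "payload": {
  "rows": [
    [0.0015,0,0.05,0,0,0,-0.2],
    [0.0015,0,0.1,0,0,0,-0.2],
    [0.0015,0,0.15,0,0,0,-0.2],
    [0.0015,0,0.176,0,0,0,-0.2],
    [0.0015,0,0.176,0,0,0,-0.2]
  ]
}}

```text
clock: 17.55
eef_pos: [0.459, 0.2242, 0.0568]
eef_rot: [-179.8, -0.3, 172.2]
contact_force: [-0.3, -0.7, -0.1]
width: 0.0514
grip_force: 0.0
```

{"api": "carry_out", "payload": {
  "rows": [
    [0,0,0,0,0,0,-0.2],
    [0,0,0,0,0,0,-0.2],
    [0,0,0,0,0,0,-0.2],
    [0,0,0,0,0,0,-0.2],
    [0,0,0,0,0,0,-0.2]
  ]
}}

```text
clock: 18.05
eef_pos: [0.4612, 0.2251, 0.0598]
eef_rot: [-180.0, 0.0, 172.2]
contact_force: [-0.5, 0.3, 0.6]
width: 0.0508
grip_force: 0.0
```

{"api": "carry_out", "payload": {
  "rows": [
    [-0.003,0,-0.002,0,0,0,-0.2],
    [-0.003,0,-0.002,0,0,0,0.2],
    [-0.003,0,-0.002,0,0,0,1],
    [-0.003,0,-0.002,0,0,0,1],
    [-0.003,0,-0.002,0,0,0,1]
  ]
}}

```text
clock: 18.55
eef_pos: [0.4625, 0.226, 0.0604]
eef_rot: [179.9, -0.0, 172.3]
contact_force: [0.2, 4.4, 0.3]
width: 0.0162
grip_force: 58.4
```

{"api": "carry_out", "payload": {
  "rows": [
    [0,0,0,0,0,0,1],
    [0,0,0,0,0,0,1],
    [0,0,0,0,0,0,1],
    [0,0,0,0,0,0,1],
    [0,0,0,0,0,0,1]
  ]
}}

```text
clock: 19.05
eef_pos: [0.4625, 0.226, 0.0604]
eef_rot: [179.9, -0.0, 172.3]
contact_force: [0.1, 5.2, -0.0]
width: 0.0161
grip_force: 58.4
```

{"api": "carry_out", "payload": {
  "rows": [
    [0.014,0,0,0,0,0,1],
    [0.028,0,0,0,0,0,1],
    [0.042,0,0,0,0,0,1],
    [0.056,0,0,0,0,0,1],
    [0.07,0,0,0,0,0,1]
  ]
}}

```text
clock: 19.55
eef_pos: [0.4303, 0.2305, 0.0605]
eef_rot: [179.9, 0.3, 172.2]
contact_force: [7.3, 4.6, -5.8]
width: 0.0158
grip_force: 58.5
```

{"api": "carry_out", "payload": {
  "rows": [
    [0,0,0,0,0,0,1],
    [0,0,0,0,0,0,1],
    [0,0,0,0,0,0,1],
    [0,0,0,0,0,0,1],
    [0,0,0,0,0,0,1]
  ]
}}

```text
clock: 20.05
eef_pos: [0.4302, 0.2305, 0.0605]
eef_rot: [179.9, 0.3, 172.2]
contact_force: [4.6, 5.2, -4.3]
width: 0.0164
grip_force: 58.6
```

```bash
python3 - <<'E'
from h import *
s=r.state();print(s['eef_pos'],s['width'],s['grip_force'],s['contact_force'])
P=np.array([614.4,113.1,0]);c=np.radians(-7.8);X=np.array([np.cos(c),np.sin(c),0]);Y=np.array([-np.sin(c),np.cos(c),0])
S=r.camera("scene");t=r.camera("top");t0=np.load("pics/top0.npy")
def collar(im):
    h=cv2.cvtColor(im,cv2.COLOR_RGB2HSV);m=np.zeros(im.shape[:2]);m[190:235,205:235]=1
    m*=(h[:,:,0]>10)&(h[:,:,0]<35)&(h[:,:,1]>90)&(h[:,:,2]>60)
    v,u=np.nonzero(m);w=onz("top",(u.mean(),v.mean()),.085)*1000-P
    return len(u),u.mean(),v.mean(),w@X,w@Y
print(collar(t0),collar(t))
W=np.zeros((600,800,3),np.uint8);W[:,:480]=crop(S,280,150,96,120,5);W[:480,480:800]=crop(t,205,190,40,60,8)
cv2.imwrite("pics/c8.png",cv2.convertScaleAbs(W,alpha=1.3))
E
```

```text
[0.43020653 0.23051494 0.06049794] 0.016448822553581936 58.56815278530121 [ 4.64105897  5.17358875 -4.3450902 ]
(6, np.float64(221.33333333333334), np.float64(203.16666666666666), np.float64(-100.25116170682881), np.float64(88.78910613432829)) (8, np.float64(219.375), np.float64(216.375), np.float64(-132.56157300110922), np.float64(88.63122721525498))
```

View pics/c8.png

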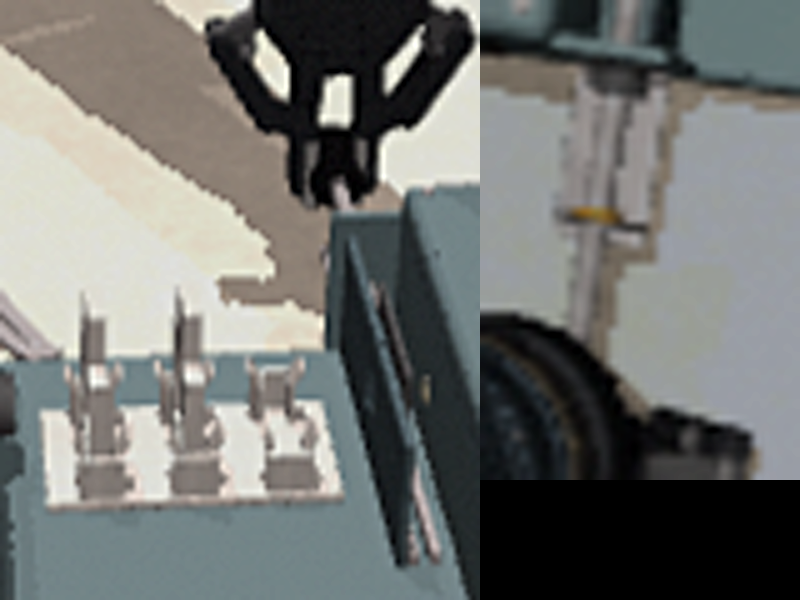

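The brass collar is at (597,214) in the crop, almost on the black line. The TCP and the collar both moved about 32.5 mm, so 2.4 mm is left.

{"api": "carry_out", "payload": {
  "rows": [
    [0.002,0,0,0,0,0,1],
    [0.005,0,0,0,0,0,1],
    [0.005,0,0,0,0,0,1],
    [0.005,0,0,0,0,0,1],
    [0.005,0,0,0,0,0,1]
  ]
}}

```text
clock: 20.65
eef_pos: [0.4279, 0.2309, 0.0605]
eef_rot: [179.9, 0.3, 172.2]
contact_force: [6.6, 5.3, -4.0]
width: 0.0165
grip_force: 58.5
```

{"api": "carry_out", "payload": {
  "rows": [
    [0,0,0,0,0,0,1],
    [0,0,0,0,0,0,1],
    [0,0,0,0,0,0,1],
    [0,0,0,0,0,0,1],
    [0,0,0,0,0,0,1]
  ]
}}

```text
clock: 21.15
eef_pos: [0.4279, 0.2309, 0.0605]
eef_rot: [179.9, 0.3, 172.2]
contact_force: [5.4, 5.3, -4.4]
width: 0.0163
grip_force: 58.5
```

```bash
python3 - <<'E'
from h import *
t=r.camera("top");h=cv2.cvtColor(t,cv2.COLOR_RGB2HSV);m=np.zeros(t.shape[:2]);m[190:235,205:235]=1
m*=(h[:,:,0]>10)&(h[:,:,0]<35)&(h[:,:,1]>90)&(h[:,:,2]>60)
v,u=np.nonzero(m);p=onz("top",(u.mean(),v.mean()),.085);q=onz("top",(221.33,203.17),.085)
print(len(u),np.linalg.norm(p-q),np.linalg.norm(r.state()['eef_pos']-[.4625,.226,.0604]),r.state()['clock'],r.state()['contact_force'])
E
```

```text
9 0.03472869323784295 0.03494879483085787 21.2 [ 6.18185023  5.24132059 -4.22440078]
```

The collar has travelled 34.7 mm by camera and 34.9 mm by the arm, so I'm handing in.

```bash
python3 -c "
from cell import r
print(r.close_job())"
```

```text
the job is handed in; nothing more can be done
None
```

I handed the job in at 21.2 s: both framed plates stand free in the right and middle rack slots, the plain plate was left in the stand, and the gripper is holding the shutter about 35 mm out, at the mark; the hand-in call returned no verdict.

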